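Release the safety catch of the ajar bead kiln and open its lid

TASK

One of the two cold bead kilns on the bench stands ajar, held by the sprung safety catch under the front lip of its lid. Reach under that lip, push the catch's tab aside to the left (as seen by someone facing the kiln's front) and, keeping it pushed, lift the lid by the lip until it stands about half-way to upright or further; then let go so that the lid stays standing open by itself.

Things in the scene. Friction and masses are not known exactly. Their poses are not given: they have to be found in the camera images.
- lid: Lid of the ajar kiln. Origin: middle of its lower front edge, a grey pull lip 4 mm thick, 220 wide, 40 proud of the kiln's front, open below. x to the hinge at the back, y to the left for one facing the front, z up. Hinge axis (along y) 240 behind the origin (+x), 30 below it (-z). Lip 145 above the bench when shut, 14 to 29 higher at the start. Lifting needs up to 8 N here.
- catch_tab (a point): Middle of the right face (the one to push) of the catch's tab: an upright dark steel plate 64 long (x), 6 thick, 38 high under the middle of the lip, showing 28 in front of it. It rises with the lid; axes as the lid's. This point is in line with the lip's front edge, 23 below its underside. Push it along +y. Free under the lip for 100 to its right; hook and fixed keeper from 36 to its left.
- catch (a joint): Sideways travel of the catch in m: 0 at rest, at most 0.025, grows to the left (+y of the lid). Its spring pushes back with 1.8 N at rest, 4.8 N at full travel. Pushed 0.010 or more it lets the lid pass; else the lid stops at 0.15 rad. Once the lid is past, it may spring back.
- kiln_front (a point): Middle of the front edge of the ajar kiln's rim, 115 above the bench; x to the back, z up. The kiln is a grey box 200 mm deep, 250 wide. Its lid starts 0.06 to 0.12 rad open (0 is level and shut, at most 1.4; half-way to upright is 0.79); the stiff hinge keeps it where it is left. The other kiln is alike but shut, with no catch and with a dish on its lid.

How it is judged:
By the outcome, as a careful person would: the job done as asked, in the order asked, and still so for the second after the job is handed in, with the robot touching nothing.
It also fails if it takes over 42 s, if anything falls off the work surface, if the arm or the gripper's body presses on something with over 40 N, if the wrist force passes 120 N, or if a joint passes its speed limit or range.

ROBOT

A 6-joint arm with a two-finger parallel gripper is mounted at the origin on the work surface. World frame = base frame: x ahead of the robot, y to its left, z up, the work surface at z = 0. Lengths are in m, angles in degrees, forces in N, time in s.
With the tool pointing down it reaches from about 0.3 to 0.75 m from the base axis. Payload 8.5 kg.
Tool frame: the origin (TCP) lies midway between the tips of the shut fingers; the grasp point (between the pads) lies 19 mm behind it; z points along the fingers, y is the direction in which the jaws open and shut (so a half turn about z gives the same grasp; the last joint's range is limited). The gripper opens to 85 mm and grips with 20 to 120 N. Pads are 22 mm wide; open, the fingers measure 114 mm over their backs; the gripper's body (76 mm by 85 mm) begins 54 mm behind the grasp point. The pads swing forward as they close: fully open they stand 13 mm farther back than shut.
Start: joints at [-78.627, 21.807, 74.336, -0, 83.858, -12.336], TCP at [0.221, -0.504, 0.231] pointing down, gripper open.
Joint ranges: [-178.18, 178.18], [-50.72, 133.34], [12.68, 142.11], [-81.47, 261.47], [9.98, 163.14], [-165.26, 165.26]. Speed limits (degrees/s): [136.94, 136.94, 180, 180, 180, 180].

INTERFACE

Orientations are given as a 3x3 rotation matrix whose columns are the frame's x, y, z axes.
In Python, from rig import env, viewer, ticket gives the robot as it stands. The module is installed in compiled form; this text tells all that it offers.
- The arm moves only by the shell command python3 -m pendant 'ROWS' [FORCE]. ROWS is JSON, a list of rows, each a list of 3 entries, a list of its own where there are three numbers: the shift along the world's x, y, z in mm, then the turn about the world's z in rad, then the opening, from -1 (shut) to 1 (fully open). A call has 1 to 12 rows; each row shifts and turns the pose as measured when the row begins; what a row does not reach is not made up. A row lasts 1/8 s, in which the tool goes at most 62.5 mm and 10.7 degrees, less where a joint would pass 70% of its speed; a pose out of reach is approached as far as the arm can. A call with a gripper value outside its range is refused whole. The fingers move at their own pace and stop on an object; FORCE is the grip in N (left out, the last holds). Time passes only in rows, so rows that do not move let the fingers close. It gives the time, the measured TCP pose, the force and the opening at its end, in the units of the state.
- env.observe(): the state, without advancing time (a new reading comes with each control period).
- viewer.get_image(name): name is "scene" or "top" or "wrist"; returns (picture, depth): 480x640x3 uint8, red, green, blue; 480x640 float32, m along the optical axis (not along the pixel's ray), 0 where there is no reading.
- viewer.camera_params(name): a dict with "fx", "fy", "cx", "cy" (pixels), "D" ([k1, k2, p1, p2, k3] as OpenCV has them; the pictures are not rectified), "rvec" (rotation vector, rad) and "tvec" (3), from world to camera coordinates, as OpenCV has them; the wrist camera has in their place "T_tool_cam" (4x4, takes a point from camera to tool coordinates, whose origin is the TCP and whose axes are the flange's). Camera axes: x right, y down, z forward; pixel columns grow to the right and rows downward; lengths in m; the calibration is good to about 2 mm. A picture is of the moment at which its call begins: read the wrist's pose just before it. camera_params takes no time and is no camera call.
- ticket.close_job(): hands the job in, once; it reports no verdict.
The state is a dict: "time_s": time; "q": joint angles; "qvel": joint speeds; "joint_efforts": joint torques, N m; "position": TCP position; "tool_rot": TCP orientation; "ft_force": force on the tool from outside, world axes, zero at the start; "wrist_torque": the same for the moment, N m; "grip_width": finger opening in m.
Only numpy, scipy, OpenCV 4.12 (cv2) and the standard library are available. Lean on these libraries where they do the work, as an engineer would, in place of code of your own. Each camera call takes 0.05 s, during which the arm holds its last target. There are 200 camera calls.

## Working session

There is one attempt and no reset: what is moved stays moved. The work goes in short steps, Python scripts to look and compute and a shell command to move; the robot and the scene stay as the last step left them, time stands still between calls to the robot, and variables do not carry over. Pictures are saved under pics/ and viewed, about 8 in all and at most 12, crops included, and the job is handed in when it is done.

```bash
mkdir -p pics
cat > h.py <<'E'
import numpy as np,cv2
from rig import env,viewer,ticket
def cam(n):
    p=viewer.camera_params(n);K=np.array([[p["fx"],0,p["cx"]],[0,p["fy"],p["cy"]],[0,0,1.]]);D=np.array(p["D"],float)
    if "rvec" in p:
        R=cv2.Rodrigues(np.array(p["rvec"],float))[0];t=np.array(p["tvec"],float).ravel();return K,D,R.T,-R.T@t
    s=env.observe();T=np.array(p["T_tool_cam"]);R=np.array(s["tool_rot"]);return K,D,R@T[:3,:3],R@T[:3,3]+np.array(s["position"])
def grab(n,f):
    c=cam(n);im,d=viewer.get_image(n);cv2.imwrite("pics/"+f+".png",im[:,:,::-1]);np.savez("pics/"+f,d=d,K=c[0],D=c[1],R=c[2],t=c[3]);return im,d,c
def w(f,u,v,r=1):
    z=np.load("pics/"+f+".npz");q=z["d"][v-r:v+r+1,u-r:u+r+1];q=q[q>0];dd=np.median(q) if len(q) else np.nan
    a=cv2.undistortPoints(np.array([[[u,v]]],float),z["K"],z["D"])[0,0];return z["R"]@(np.array([a[0],a[1],1])*dd)+z["t"]
E
python3 -c "
from h import *
grab('scene','s1');grab('top','t1')
s=env.observe();print(s['time_s'],s['position'],s['tool_rot'],s['grip_width'])"
```

```text
0.1 [ 0.22109931 -0.50330979  0.23077449] [[ 9.15605720e-01  4.02077238e-01 -2.46619211e-04]
 [ 4.02077199e-01 -9.15604822e-01  1.31757956e-03]
 [ 3.03963013e-04 -1.30554335e-03 -9.99999102e-01]] 0.0855314383190139
```

View pics/s1.png

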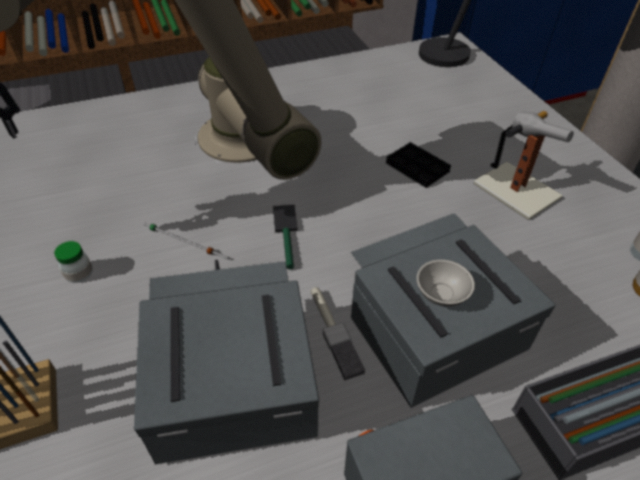

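View pics/t1.png

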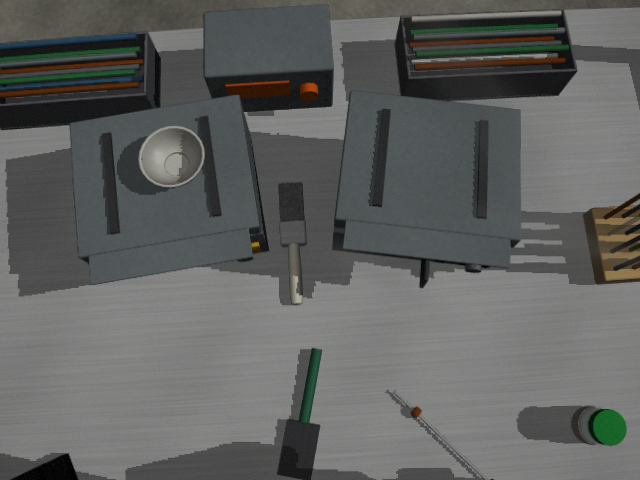

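The scene and top pictures show the ajar kiln at the right of the top view. Its lip runs roughly from (340,248) to (518,265), with the dark tab poking out at (424,272). The other kiln carries the dish. The lip faces the robot.

```bash
python3 -c "
from h import *
np.set_printoptions(precision=4,suppress=True)
for u,v in [(346,222),(346,240),(350,246),(424,255),(510,262),(515,240),(424,270),(424,280),(424,286),(473,268),(360,110),(510,120),(430,180),(430,300)]: print(u,v,w('t1',u,v))
im=cv2.imread('pics/t1.png')[190:310,310:550];cv2.imwrite('pics/t1c.png',cv2.resize(im,None,fx=3.3,fy=3.3,interpolation=2)*2)
"
```

```text
346 222 [ 0.64   -0.0772  0.1668]
346 240 [ 0.6148 -0.0752  0.1688]
350 246 [ 0.606  -0.0797  0.1705]
424 255 [ 0.588  -0.175   0.1688]
510 262 [ 0.6055 -0.347   0.0018]
515 240 [ 0.6015 -0.2997  0.1633]
424 270 [ 0.57   -0.1747  0.1595]
424 280 [ 0.5569 -0.1734  0.1587]
424 286 [ 0.5758 -0.2034  0.0022]
473 268 [ 0.5868 -0.2667  0.0666]
360 110 [ 0.8102 -0.1112  0.1515]
510 120 [ 0.7822 -0.3252  0.1504]
430 180 [ 0.6945 -0.197   0.1595]
430 300 [ 0.5531 -0.2109  0.0002]
```

View pics/t1c.png

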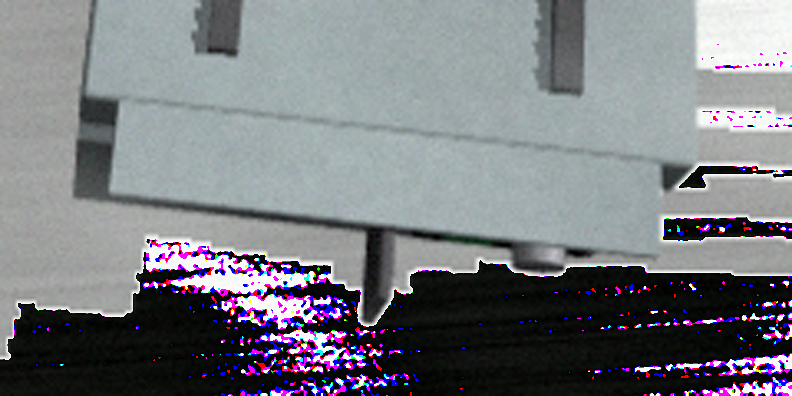

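```bash
python3 -c "
from h import *
np.set_printoptions(precision=4,suppress=True)
z=np.load('pics/t1.npz')
def ray(u,v,h):
    a=cv2.undistortPoints(np.array([[[u,v]]],float),z['K'],z['D'])[0,0];d=z['R']@np.array([a[0],a[1],1]);return z['t']+d*(h-z['t'][2])/d[2]
A=ray(343.3,248.5,.169);B=ray(508.5,267,.169);print(A,B,np.linalg.norm(A-B),(A+B)/2)
x=np.array([ (A-B)[1],-(A-B)[0]])/np.linalg.norm(A-B);print('lid x',x,np.arctan2(x[1],x[0]))
print('tab',ray(424.5,259.7,.16),ray(421.5,287.6,.155))
"
```

```text
[ 0.6036 -0.0708  0.169 ] [ 0.5646 -0.2835  0.169 ] 0.21623264621869578 [ 0.5841 -0.1772  0.169 ]
lid x [ 0.9836 -0.1803] -0.1812476920942551
tab [ 0.5836 -0.1768  0.16  ] [ 0.5477 -0.1698  0.155 ]
```

```bash
python3 -m pendant '[[[36,32,0],-0.075,-1],[[36,32,0],-0.075,-1],[[36,32,0],-0.075,-1],[[36,32,0],-0.075,-1],[[36,32,0],-0.075,-1],[[36,32,0],-0.075,-1],[[36,32,0],-0.075,-1],[[36,32,0],-0.075,-1],[[0,0,0],0,-1]]' 40
python3 -c "
from h import *
grab('wrist','w1')
s=env.observe();print(s['time_s'],s['position'],s['tool_rot'],s['ft_force'],s['grip_width'])
im=cv2.imread('pics/w1.png');cv2.imwrite('pics/w1b.png',cv2.convertScaleAbs(im,alpha=1.8))"
```

```text
time_s: 1.23
position: [0.5158, -0.2375, 0.2272]
tool_rot: [[0.978, -0.207, -0.002], [-0.207, -0.978, 0.007], [-0.003, -0.007, -1.0]]
ft_force: [-1.1, -1.2, 0.4]
grip_width: -0.0002
1.275 [ 0.51481331 -0.23864723  0.22721103] [[ 0.97814534 -0.20791161 -0.00211291]
 [-0.20789333 -0.9781281   0.00676639]
 [-0.00347351 -0.00617925 -0.99997488]] [ 0.40261278 -0.19524157  0.54084187] 0.00014936050285565156
```

View pics/w1b.png

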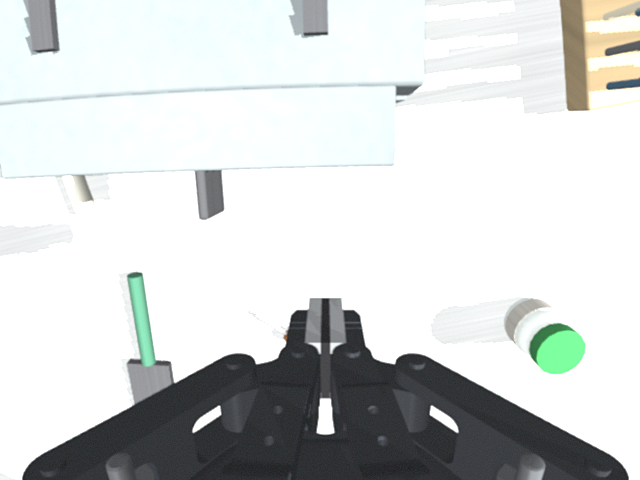

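The wrist view shows the lip edge from (6,177) to (392,164). The tab hangs under its middle at (209,190), and the shut fingers are clear below, near (325,330).

```bash
python3 -c "
from h import *
np.set_printoptions(precision=4,suppress=True)
for p in [(10,172),(100,169),(209,165),(300,162),(388,160),(205,180),(205,205),(216,195),(322,305)]: print(p,w('w1',*p))
z=np.load('pics/w1.npz')
def ray(u,v,h):
    a=cv2.undistortPoints(np.array([[[u,v]]],float),z['K'],z['D'])[0,0];d=z['R']@np.array([a[0],a[1],1]);return z['t']+d*(h-z['t'][2])/d[2]
A=ray(6,177,.169);B=ray(392,164,.169);print(A,B,np.linalg.norm(A-B),(A+B)/2)
x=np.array([ (A-B)[1],-(A-B)[0]])/np.linalg.norm(A-B);print(x)
"
```

```text
(10, 172) [ 0.6084 -0.0761  0.1696]
(100, 169) [ 0.5975 -0.1291  0.1693]
(209, 165) [ 0.5863 -0.1888  0.1697]
(300, 162) [ 0.5775 -0.236   0.1691]
(388, 160) [ 0.5691 -0.2813  0.1689]
(205, 180) [ 0.5785 -0.181   0.16  ]
(205, 205) [ 0.5652 -0.1778  0.1628]
(216, 195) [ 0.567  -0.1787  0.142 ]
(322, 305) [ 0.528  -0.2382  0.238 ]
[ 0.6064 -0.0718  0.169 ] [ 0.5666 -0.283   0.169 ] 0.21496449910744986 [ 0.5865 -0.1774  0.169 ]
[ 0.9827 -0.1852]
```

```bash
python3 -m pendant '[[[0,0,-32],0,-1],[[0,0,-32],0,-1],[[0,0,-32],0.02,-1],[[15,11,0],0,-1],[[15,11,0],0,-1],[[15,11,0],0,-1],[[0,0,0],0,-1]]'
cat > st.py <<'E'
from h import *
s=env.observe();p=np.array(s['position'])-[.586,-.177,.166];print('t',s['time_s'],'lid x %.1f y %.1f z %.1f mm'%(1e3*(p[0]*.983-p[1]*.185),1e3*(p[0]*.185+p[1]*.983),1e3*p[2]),'F',np.round(s['ft_force'],1),np.round(s['position'],3))
E
python3 st.py
```

```text
time_s: 2.15
position: [0.5612, -0.2077, 0.1325]
tool_rot: [[0.982, -0.191, 0.002], [-0.191, -0.982, 0.003], [0.001, -0.003, -1.0]]
ft_force: [0.5, 0.8, -1.1]
grip_width: 0.0001
t 2.15 lid x -18.7 y -34.8 z -33.5 mm F [ 0.5  0.8 -1.1] [ 0.561 -0.208  0.132]
```

```bash
python3 -m pendant '[[[1.5,8,0],0,-1],[[1.5,8,0],0,-1],[[0,0,0],0,-1]]'; python3 st.py; python3 -m pendant '[[[1,6,0],0,-1],[[0,0,0],0,-1]]';python3 st.py;  python3 -m pendant '[[[1,6,0],0,-1],[[0,0,0],0,-1]]';python3 st.py
```

```text
time_s: 2.52
position: [0.5643, -0.191, 0.1332]
tool_rot: [[0.982, -0.191, 0.003], [-0.191, -0.982, 0.001], [0.002, -0.002, -1.0]]
ft_force: [0.5, -2.2, -1.5]
grip_width: 0.0001
t 2.525 lid x -18.7 y -17.8 z -32.8 mm F [ 0.5 -2.2 -1.5] [ 0.564 -0.191  0.133]
time_s: 2.78
position: [0.5653, -0.1854, 0.1333]
tool_rot: [[0.982, -0.191, 0.003], [-0.191, -0.982, 0.0], [0.003, -0.001, -1.0]]
ft_force: [0.1, -3.6, -0.0]
grip_width: -0.0003
t 2.775 lid x -18.8 y -12.1 z -32.7 mm F [ 0.1 -3.6 -0. ] [ 0.565 -0.185  0.133]
time_s: 3.02
position: [0.5664, -0.1797, 0.1333]
tool_rot: [[0.981, -0.192, 0.003], [-0.192, -0.981, -0.001], [0.004, -0.0, -1.0]]
ft_force: [-0.2, -3.0, -1.5]
grip_width: -0.0001
t 3.025 lid x -18.8 y -6.2 z -32.7 mm F [-0.2 -3.  -1.5] [ 0.566 -0.18   0.133]
```

```bash
python3 -m pendant '[[[1,6,0],0,-1],[[0,0,0],0,-1]]';python3 st.py;  python3 -m pendant '[[[4,-0.7,0],0,-1],[[0,0,0],0,-1]]';python3 st.py; python3 -m pendant '[[[4,-0.7,0],0,-1],[[0,0,0],0,-1]]';python3 st.py
```

```text
time_s: 3.28
position: [0.5675, -0.1737, 0.1333]
tool_rot: [[0.981, -0.192, 0.004], [-0.192, -0.981, -0.001], [0.004, 0.001, -1.0]]
ft_force: [0.2, -4.5, -1.1]
grip_width: -0.0
t 3.275 lid x -18.8 y -0.2 z -32.7 mm F [ 0.2 -4.5 -1.1] [ 0.567 -0.174  0.133]
time_s: 3.52
position: [0.571, -0.1745, 0.1333]
tool_rot: [[0.981, -0.192, 0.002], [-0.192, -0.981, -0.001], [0.002, 0.001, -1.0]]
ft_force: [1.7, -4.9, -1.2]
grip_width: -0.0001
t 3.525 lid x -15.2 y -0.3 z -32.7 mm F [ 1.7 -4.9 -1.2] [ 0.571 -0.175  0.133]
time_s: 3.78
position: [0.5733, -0.1749, 0.133]
tool_rot: [[0.981, -0.192, -0.004], [-0.192, -0.981, 0.0], [-0.004, 0.0, -1.0]]
ft_force: [-2.1, -3.1, 0.4]
grip_width: 0.0002
t 3.775 lid x -12.9 y -0.3 z -33.0 mm F [-2.1 -3.1  0.4] [ 0.573 -0.175  0.133]
```

```bash
python3 -c "
from h import *
grab('wrist','w2')
im=cv2.imread('pics/w2.png');cv2.imwrite('pics/w2b.png',cv2.convertScaleAbs(im,alpha=1.8))"
```

```text
(no output)
```

View pics/w2b.png

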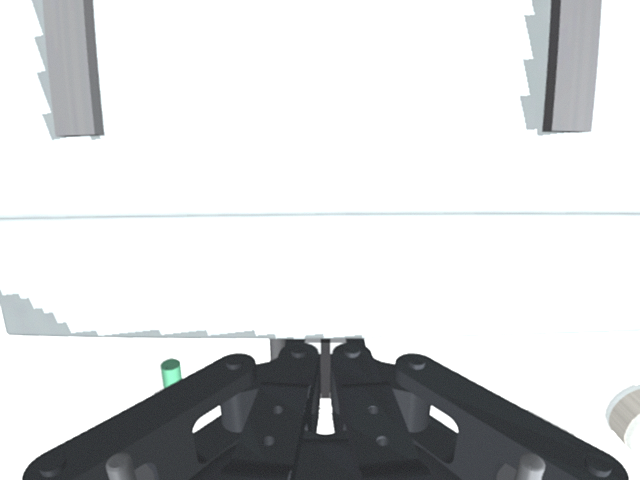

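```bash
python3 -m pendant '[[[5,-0.5,1],0,-1],[[5,-0.5,3],0,-1]]';python3 st.py;  python3 -m pendant '[[[5,-0.5,4],0,-1],[[5,-0.5,4],0,-1]]';python3 st.py; python3 -c "
from h import *
grab('wrist','w3')
np.set_printoptions(precision=4,suppress=True)
for p in [(100,325),(200,325),(500,325),(200,150)]: print(w('w2',*p),w('w3',*p))"
```

```text
time_s: 4.08
position: [0.573, -0.1747, 0.1342]
tool_rot: [[0.981, -0.193, -0.033], [-0.193, -0.981, 0.006], [-0.033, 0.0, -0.999]]
ft_force: [-27.3, -5.0, -0.9]
grip_width: -0.0002
t 4.075 lid x -13.2 y -0.1 z -31.8 mm F [-27.3  -5.   -0.9] [ 0.573 -0.175  0.134]
time_s: 4.32
position: [0.5729, -0.1746, 0.1385]
tool_rot: [[0.979, -0.194, -0.063], [-0.194, -0.981, 0.013], [-0.064, -0.0, -0.998]]
ft_force: [-24.2, -3.5, -0.2]
grip_width: 0.0002
t 4.325 lid x -13.3 y -0.1 z -27.5 mm F [-24.2  -3.5  -0.2] [ 0.573 -0.175  0.139]
[ 0.6042 -0.1048  0.1687] [ 0.6059 -0.1048  0.1731]
[ 0.5983 -0.138   0.1687] [ 0.6001 -0.1383  0.1735]
[ 0.5794 -0.2333  0.1687] [ 0.5814 -0.2332  0.1739]
[ 0.651  -0.1524  0.1639] [ 0.6524 -0.1535  0.1677]
```

```bash
python3 -m pendant '[[[3,-0.3,7],0,-1],[[3,-0.3,7],0,-1]]';python3 st.py;  python3 -m pendant '[[[3,-0.3,7],0,-1],[[3,-0.3,7],0,-1]]'|sed -n 3,4p;python3 st.py; python3 -c "
from h import *
grab('wrist','w4')
np.set_printoptions(precision=4,suppress=True)
for p in [(100,325),(200,325),(500,325),(200,150)]: print(w('w4',*p))
im=cv2.imread('pics/w4.png');cv2.imwrite('pics/w4b.png',im)"
```

```text
time_s: 4.62
position: [0.5749, -0.1749, 0.1501]
tool_rot: [[0.978, -0.195, -0.076], [-0.195, -0.981, 0.016], [-0.078, -0.001, -0.997]]
ft_force: [-5.7, -4.0, -4.6]
grip_width: -0.0002
t 4.625 lid x -11.3 y -0.0 z -15.9 mm F [-5.7 -4.  -4.6] [ 0.575 -0.175  0.15 ]
tool_rot: [[0.977, -0.196, -0.086], [-0.195, -0.981, 0.019], [-0.088, -0.002, -0.996]]
ft_force: [-6.1, -4.3, -4.4]
t 4.875 lid x -8.2 y 0.3 z -4.0 mm F [-6.1 -4.3 -4.4] [ 0.578 -0.175  0.162]
[ 0.6112 -0.1044  0.1948]
[ 0.6052 -0.1383  0.1949]
[ 0.5859 -0.2347  0.195 ]
[ 0.6579 -0.1525  0.1842]
```

View pics/w4b.png

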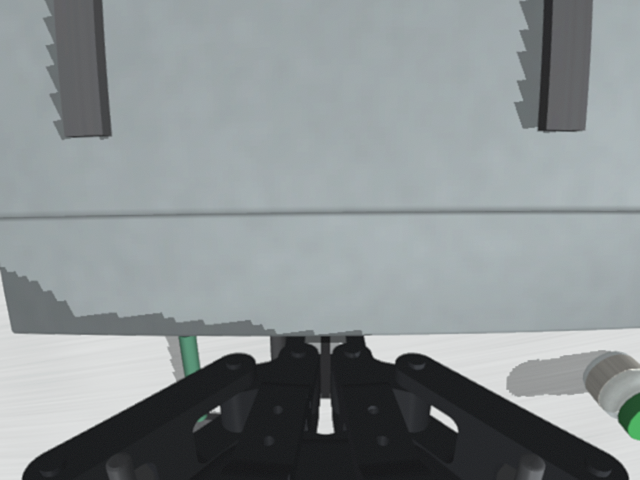

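```bash
python3 -m pendant '[[[5,-0.7,9],0,-1],[[5,-0.7,9],0,-1],[[5.5,-0.8,9],0,-1]]' | grep rot;python3 st.py;  python3 -m pendant '[[[6,-0.9,9],0,-1],[[6,-0.9,9],0,-1],[[6.5,-1,9],0,-1]]'|grep rot;python3 st.py; python3 -c "
from h import *
grab('wrist','w5')
np.set_printoptions(precision=4,suppress=True)
for p in [(100,315),(200,315),(500,315),(200,150)]: print(w('w5',*p))"
```

```text
tool_rot: [[0.974, -0.197, -0.109], [-0.196, -0.98, 0.025], [-0.112, -0.003, -0.994]]
t 5.3 lid x 0.9 y 0.4 z 20.7 mm F [-11.9  -4.1  -2.2] [ 0.587 -0.177  0.187]
tool_rot: [[0.971, -0.199, -0.13], [-0.197, -0.98, 0.03], [-0.133, -0.003, -0.991]]
t 5.675 lid x 13.6 y 0.5 z 45.9 mm F [-11.4  -3.5  -0.2] [ 0.599 -0.179  0.212]
[ 0.6369 -0.1088  0.2418]
[ 0.6305 -0.1428  0.2417]
[ 0.6111 -0.2397  0.242 ]
[ 0.6789 -0.1526  0.2193]
```

```bash
python3 -m pendant '[[[7,-1.2,8.5],0,-1],[[7,-1.2,8.5],0,-1],[[7.5,-1.3,8],0,-1]]' | grep rot;python3 st.py;  python3 -m pendant '[[[8,-1.4,8],0,-1],[[8,-1.4,7.5],0,-1],[[8.5,-1.5,7],0,-1]]'|grep rot;python3 st.py; python3 -c "
from h import *
im,d,c=grab('wrist','w6')
np.set_printoptions(precision=4,suppress=True)
for p in [(100,315),(200,315),(500,315),(200,150)]: print(w('w6',*p))"
```

```text
tool_rot: [[0.968, -0.202, -0.147], [-0.199, -0.979, 0.035], [-0.151, -0.004, -0.989]]
t 6.1 lid x 30.8 y 0.5 z 71.3 mm F [-10.6  -2.7  -0.3] [ 0.616 -0.182  0.237]
tool_rot: [[0.966, -0.204, -0.161], [-0.2, -0.979, 0.039], [-0.166, -0.005, -0.986]]
t 6.475 lid x 51.6 y 0.6 z 94.7 mm F [-11.9  -2.1   2. ] [ 0.637 -0.186  0.261]
[ 0.6745 -0.1146  0.2884]
[ 0.6678 -0.149   0.288 ]
[ 0.6486 -0.2472  0.2893]
[ 0.7142 -0.1542  0.2505]
```

```bash
python3 -m pendant '[[[9,-1.6,6.5],0,-1],[[9,-1.6,6.5],0,-1],[[9,-1.6,6],0,-1]]' | grep rot;python3 st.py;  python3 -m pendant '[[[9,-1.7,6],0,-1],[[9,-1.7,5.5],0,-1],[[9.5,-1.8,5],0,-1],[[10,-1.8,5],0,-1]]'|grep rot;python3 st.py; python3 -c "
from h import *
im,d,c=grab('wrist','w7')
np.set_printoptions(precision=4,suppress=True)
for p in [(100,315),(200,315),(500,315),(200,150)]: print(w('w7',*p))
cv2.imwrite('pics/w7.png',im[:,:,::-1])"
```

```text
tool_rot: [[0.964, -0.206, -0.17], [-0.202, -0.979, 0.041], [-0.175, -0.006, -0.985]]
t 6.9 lid x 76.7 y 0.6 z 116.2 mm F [-8.1 -2.9  1.2] [ 0.661 -0.191  0.282]
tool_rot: [[0.961, -0.208, -0.183], [-0.203, -0.978, 0.047], [-0.188, -0.008, -0.982]]
t 7.4 lid x 112.0 y 0.7 z 139.2 mm F [-7.  -2.4  0.9] [ 0.696 -0.197  0.305]
[ 0.733  -0.1236  0.3299]
[ 0.726  -0.1589  0.3295]
[ 0.7064 -0.2593  0.3311]
[ 0.7689 -0.1553  0.2674]
```

View pics/w7.png

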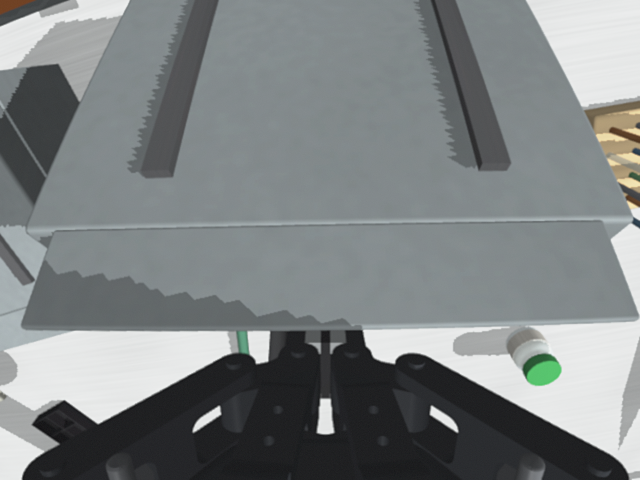

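```bash
python3 -m pendant '[[[-3,0.6,0],0,-1],[[-3,-7,0],0,-1],[[-2,-10,0],0,-1],[[-2,-10,0],0,-1],[[-12,2,0],0,-1],[[-25,4,0],0,-1],[[-30,5,0],0,-1],[[-40,5,0],0,-1],[[-40,5,0],0,-1],[[0,0,0],0,-1]]';python3 st.py
python3 -c "
from h import *
np.set_printoptions(precision=4,suppress=True)
im,d,c=grab('scene','s2')
grab('top','t2')
a=cv2.imread('pics/s2.png');b=cv2.imread('pics/t2.png');cv2.imwrite('pics/m2.png',cv2.resize(np.hstack([a,b]),(800,300)))"
```

```text
time_s: 8.7
position: [0.5326, -0.2065, 0.3028]
tool_rot: [[0.96, -0.209, -0.186], [-0.204, -0.978, 0.05], [-0.193, -0.01, -0.981]]
ft_force: [0.8, 0.1, 0.4]
grip_width: 0.0001
t 8.7 lid x -47.1 y -38.9 z 136.8 mm F [0.8 0.1 0.4] [ 0.533 -0.206  0.303]
```

View pics/m2.png

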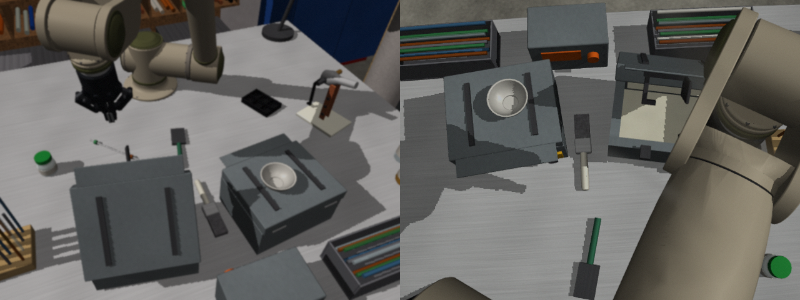

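Both views show the lid standing open with the kiln's inside visible from above. The robot is clear of it and the dish kiln is unmoved. I'll check the lid's angle after some waiting, then hand in.

```bash
cat > ang.py <<'E'
from h import *
def ang(f):
    P=np.array([w(f,u,v) for u in (200,220,240) for v in (300,320,340,360,380,400)]);n=np.linalg.svd(P-P.mean(0))[2][2];return np.arccos(abs(n[2]))
print('a',ang('s2'));grab('scene','s3');print('b',ang('s3'))
E
python3 -m pendant '[[[-10,0,0],0,-1],[[0,0,0],0,-1],[[0,0,0],0,-1],[[0,0,0],0,-1],[[0,0,0],0,-1],[[0,0,0],0,-1],[[0,0,0],0,-1],[[0,0,0],0,-1]]' | grep -E "time|force"; python3 ang.py
```

```text
time_s: 9.8
ft_force: [0.6, -0.5, 0.2]
a 0.9238003838838102
b 0.9249336013974554
```

```bash
python3 -c "
from rig import ticket
print(ticket.close_job())"
```

```text
the job is handed in; nothing more can be done
None
```

The lid of the ajar kiln is standing open by itself at about 0.92 rad, past the half-way mark of 0.79, and the job is handed in.

**What I did:** I put the shut fingers in front of and below the lip, to the right of the catch's tab. I pushed the tab left by an estimated 17 mm; the force rose to about 4.5 N, which fits the spring. Keeping it pushed, I pressed the fingers against the lip's front edge and carried the lip up and back along its arc. I then moved off to the right and back.

**Last checks:**
- **Lid angle:** the scene camera's depth gave 0.924 rad just after release and 0.925 rad about 1 s later, so the lid was holding. The wrist camera gave about 0.96 rad just before release, which differs slightly.
- **Contact:** the wrist force was back to about zero, and the pictures showed the gripper clear of the kiln.
- **Other limits:** time at hand-in was about 10 s, and the highest force I read was about 28 N. The other kiln and its dish looked unmoved.

**Two things that differed from plain lifting:**
- **Lift by friction:** the moves can't tilt the tool, so the lip was driven by contact and friction at its front edge, not from squarely underneath.
- **Tool tilt:** the load tilted the tool by about 11 degrees, with no visible harm.

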